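# Turn a cold chisel round with a spring clip and put it away edge first

### The arm

A 6-joint arm with a two-finger parallel gripper is mounted at the origin on a cart in front of the work surface, level with it; the furniture and walls round the work are solid. World frame = base frame: x ahead of the robot, y to its left, z up, the work surface at z = 0. Lengths are in mm, angles in rad, forces in N, time in s.
With the tool pointing down it reaches from about 325 to 875 mm from the base axis. Payload 4.4 kg.
Tool frame: the origin (TCP) lies on the centre line of the jaws, within the pads' length; the fingertips stand ahead of it and the grasp point (between the pads) lies 6 mm ahead of it (ctrl.tcp_to_tips is the z of the fingertips in the tool frame, in mm); z points along the fingers, y is the line along which they close (so a half turn about z gives the same grasp; the last joint's range is limited). The gripper opens to 85 mm and grips with 20 to 120 N. Pads are 22 mm wide; open, the fingers measure 114 mm over their backs; the gripper's body (76 mm by 85 mm) begins 54 mm behind the grasp point. The pads swing forward as they close: fully open they stand 13 mm farther back than shut.
Start: joints at [1.105, 0.207, 1.542, -0, 1.393, -0.15], TCP at [178.592, 546.564, 256.282] pointing down, gripper open.
Joint ranges: [-2.73, 2.73], [-0.86, 2.22], [0.23, 2.46], [-1.11, 4.25], [0.08, 2.63], [-2.82, 2.82]. Speed limits (rad/s): [2.79, 2.79, 3.14, 3.14, 3.14, 3.14].

### API

Orientations are given as a 3x3 rotation matrix whose columns are the frame's x, y, z axes.
In Python, from plant import ctrl, sensors, optics gives the robot as it stands. Calls block until the motion is done:
- ctrl.move_ptp(position, orientation): joint-space move of the TCP to a pose.
- ctrl.move_l(position, rot=None, vel=150, threshold=None): straight line of the TCP; rot=None keeps the orientation; vel is the mean speed in mm/s. With threshold (N) it stops when the force on the tool has changed by that much, and returns True; else False.
- ctrl.set_joints(angles): joint-space move.
- ctrl.gripper_to(opening, force=None): finger opening in mm; force is the grip in N (None keeps the last); returns when the fingers have stopped.
- ctrl.hold(seconds).
- ctrl.solve_ik(position, orientation): joint angles nearest the present ones, or None.
- sensors.read_state(): the state.
- optics.grab_frame(name): name is "scene" or "top" or "wrist"; returns (picture, depth): 420x560x3 uint8, red, green, blue; 420x560 float32, mm along the optical axis (not along the pixel's ray), 0 where there is no reading.
- optics.camera_params(name): a dict with "mtx" (3x3 intrinsics, pixels), "k1" (the pictures are not rectified: a ray, as slopes to the right and down, at radius r is drawn at 1 + k1 r^2 times it, then the intrinsics apply), "R" (3x3) and "t" (3): a world point X has camera coordinates R X + t; the wrist camera has in their place "T_tool_cam" (4x4, takes a point from camera to tool coordinates, whose origin is the TCP and whose axes are the flange's). Camera axes: x right, y down, z forward; pixel columns grow to the right and rows downward; lengths in mm; the calibration is good to about 2 mm. A picture is of the moment at which its call begins: read the wrist's pose just before it. camera_params takes no time and is no camera call.
A pose or a line that the arm cannot do raises ctrl.MotionError and nothing moves.
- ctrl.finish_job(): hands the job in; it is judged then, once.
The state is a dict: "t": time; "q": joint angles; "qvel": joint speeds; "tau": joint torques, N m; "eef_pos": TCP position; "eef_rot": TCP orientation; "force": force on the tool from outside, world axes, zero at the start; "wrist_torque": the same for the moment, N m; "grip_width": finger opening in mm; "grasp_force": force on a finger pad.
Only numpy, scipy, OpenCV 4.12 (cv2) and the standard library are available. Lean on these libraries where they do the work, as an engineer would, in place of code of your own. Each camera call takes 0.05 s, during which the arm holds its last target. There are 200 camera calls.

### The job

The cold chisel was put into its guard pocket the wrong way round, with the cutting edge sticking out. Draw it out by the edge end, press its middle down into the spring clip so that it lies level and let go of it, take it again by its head end, and slide it back into the pocket edge first until it is fully in, leaving it lying there. Never put the chisel down on the bench, and leave the other tools where they lie.

Things in the scene. Friction and masses are not known exactly. Their poses are not given: they have to be found in the camera images.
- chisel_mid (a point): centre of the cold chisel (half-way along and up): a dark brown steel bar 148 mm long, 16 mm wide, 17 mm high, about 0.2 kg, with a bright ground wedge at the edge end. -y runs along it to the cutting edge, +y to the struck head, z up; gripped across its width (x). At the start its head is in the pocket, about 45 to 55 mm of the edge end stand out
- chisel_edge (a point): middle of the chisel's cutting end, 72 mm from chisel_mid along its -y
- chisel_head (a point): middle of the chisel's head end, 72 mm from chisel_mid along its +y
- pocket: guard pocket: dark steel roofed channel on a wooden block fixed to the bench, open at one end only. Inside 95 mm deep, 32 wide, 30 high, walls 3 mm; floor 55 mm and top 88 mm above the bench. Origin: on the bench under the channel's middle. +x points into the pocket, the mouth faces -x (toward the robot)
- pocket_mouth (a point): centre of the channel's width at its mouth, 8.5 mm above its floor, at the mid-height of a chisel lying in it. +x points into the pocket. A chisel with its end against the back wall stands out by 50 mm or a little more
- pocket_back (a point): the point on the pocket's back wall 95 mm along +x from pocket_mouth
- clip: spring clip on a grey post and grey base 72 x 66 mm, fixed to the bench: two sprung steel leaves, 28 mm long along y, face each other over a seat 70 mm above the bench; their lips flare to about 38 mm apart at the top (112 mm above the bench) and narrow to 13 mm below, pinching the chisel's sides. Origin: on the bench under the seat
- clip_seat (a point): where the chisel's centre lies when pressed home in the clip, 78.5 mm above the bench. y runs along the held chisel (either way round), x across the leaves, z up. The chisel goes in straight down from above with about 5 N and out straight up with about 3 to 5 N; both its ends stand free of the leaves
- oilstone: bystander, not to be disturbed: two-sided oilstone, a red-brown and grey block 45 x 125 x 24 mm; origin at the centre of its underside
- wrench_13: bystander, not to be disturbed: combination wrench 155 mm long, 7 mm thick; origin at the centre of its underside
- bolt_m12: bystander, not to be disturbed: large hexagon bolt, 63 mm long, 19 mm high; origin at the centre of its underside
- tool_bit_2: bystander, not to be disturbed: square ground lathe tool bit, 120 mm long, 13 mm high; origin at the centre of its underside
Not all that is in view belongs to the job. What is shaped like the pocket but red is not meant.

How it is judged (in metres and radians):
On the way:
1. the chisel sits with its middle home and level in the spring clip, let go by the fingers (distance between chisel_mid and clip_seat below 0.03 m and angle between the y axis of chisel_mid and the y axis of clip_seat, either way round below 0.2 rad and z of chisel_mid in the frame of clip_seat below 0.006 m and contact force between the fingers and cold_chisel below 0.1 N), for 0.2 s.
At the end, for the whole second after the job is handed in: The chisel lies at rest on the floor of the pocket, its cutting edge inside and within 15 mm of the back wall, its head standing out of the mouth, level within 0.15 rad, let go (x of chisel_edge in the frame of pocket_mouth above 0.08 m and not (x of chisel_head in the frame of pocket_mouth above -0.03 m) and distance between chisel_edge and pocket_back below 0.025 m and z of chisel_mid in the frame of pocket_mouth below 0.01 m and angle between chisel_mid's own z axis and vertical below 0.15 rad and linear speed of cold_chisel below 0.02 m/s); the robot touches nothing.
It fails at once if the chisel is laid or dropped on the bench (height (world z) of chisel_mid below 0.03 m or height (world z) of chisel_edge below 0.012 m).
It fails at once if another tool is pushed more than 30 mm (distance of any of oilstone, wrench_13, bolt_m12, tool_bit_2 from where it was at the start of the episode above 0.03 m).
It also fails if it takes over 64 s, if anything falls off the work surface, if the arm or the gripper's body presses on something with over 40 N, if the wrist force passes 120 N, or if a joint passes its speed limit or range.

## Working session

There is one attempt and no reset: what is moved stays moved. The work goes in short steps, each a Python script; the robot and the scene stay as the last script left them, time stands still between calls to the robot, and variables do not carry over. Pictures are saved under pics/ and viewed, at most 10 in all, crops included, and the job is handed in when it is done.

```bash
ls; mkdir -p pics
cat > h.py <<'E'
import numpy as np, cv2
from plant import ctrl, sensors, optics
def cam(name):
    c=optics.camera_params(name); s=sensors.read_state()
    if name=="wrist":
        T=np.array(c["T_tool_cam"]); Rw=np.array(s["eef_rot"]); 
        Rwc=Rw@T[:3,:3]; o=Rw@T[:3,3]+np.array(s["eef_pos"])
    else:
        R=np.array(c["R"]); Rwc=R.T; o=-R.T@np.array(c["t"])
    return np.array(c["mtx"]),c["k1"],Rwc,o
def rays(cm,uv):
    K,k1,R,o=cm; uv=np.asarray(uv,float).reshape(-1,2)
    d=np.c_[(uv[:,0]-K[0,2])/K[0,0],(uv[:,1]-K[1,2])/K[1,1]]
    x=d.copy()
    for _ in range(10): x=d/(1+k1*(x**2).sum(1,keepdims=True))
    return np.c_[x,np.ones(len(x))]
def plane(cm,uv,z):
    r=rays(cm,uv)@cm[2].T; return cm[3]+r*((z-cm[3][2])/r[:,2])[:,None]
def pts(cm,uv,depth):
    return cm[3]+(rays(cm,uv)*np.asarray(depth).reshape(-1,1))@cm[2].T
def cloud(cm,D):
    v,u=np.mgrid[:D.shape[0],:D.shape[1]]
    P=pts(cm,np.c_[u.ravel(),v.ravel()],D.ravel()).reshape(*D.shape,3); P[D==0]=np.nan; return P
def grab(name,fn=None):
    cm=cam(name); p,D=optics.grab_frame(name)
    if fn: cv2.imwrite('pics/'+fn,p[:,:,::-1])
    return cm,p,D
def down(yaw): # tool z down, tool y at angle yaw from world x
    y=np.array([np.cos(yaw),np.sin(yaw),0]); z=np.array([0,0,-1.]); return np.c_[np.cross(y,z),y,z]
E
python3 - <<'E'
from h import *
for n in ("top","scene"):
    cm,p,D=grab(n,n+"0.png"); np.savez(n+"0.npz",p=p,D=D); print(n,cm[0].tolist(),cm[3])
print(sensors.read_state()["eef_rot"],ctrl.tcp_to_tips)
E
```

```text
pics
top [[421.52153269869916, 0.0, 271.2359435825214], [0.0, 421.52153269869916, 213.21600202720782], [0.0, 0.0, 1.0]] [ 370.81324099   53.40652094 1158.6217056 ]
scene [[390.4132459845575, 0.0, 278.03280272705325], [0.0, 390.4132459845575, 206.43679135004874], [0.0, 0.0, 1.0]] [ -50.57515369 -319.94455572  604.13752405]
[[-9.50531416e-01  3.10627000e-01 -9.45045905e-04]
 [ 3.10628278e-01  9.50529615e-01 -1.87713135e-03]
 [ 3.15206439e-04 -2.07783031e-03 -9.99997792e-01]] 25.0
```

View pics/top0.png

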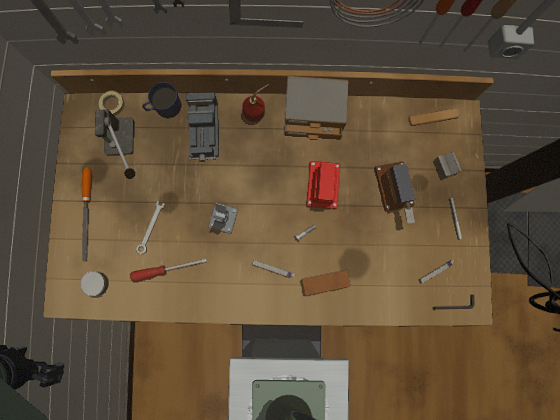

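View pics/scene0.png

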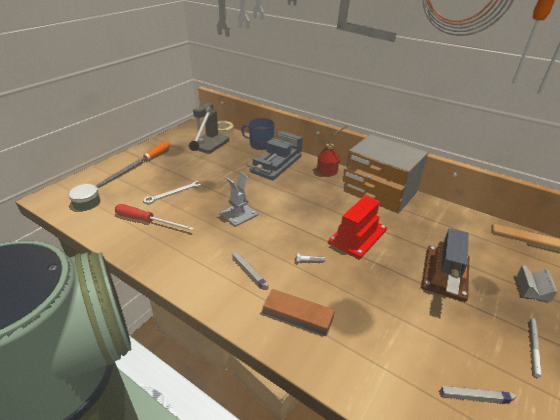

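Top view: the dark pocket on its brown block is at (395,187), with the bright chisel edge sticking out at (409,215). The clip on its grey base is at (222,218).

Possible mix-ups:
- **Pocket:** the red lookalike at (322,185) and the drawer box at (316,105).
- **Clip:** the V-block at (447,165) and the vise at (203,125).
- **Chisel:** bars at (272,269), (437,271) and (455,217).

By the description I choose (395,187), (409,215) and (222,218).

```bash
cat > m.py <<'E'
from h import *
d=np.load("top0.npz"); cm=cam("top"); P=cloud(cm,d["D"]); p=d["p"]
def rect(m,box,name):
    u0,v0,u1,v1=box; k=np.zeros(m.shape,bool); k[v0:v1,u0:u1]=1
    Q=P[m&k]; Q=Q[np.isfinite(Q).all(1)]
    r=cv2.minAreaRect(Q[:,:2].astype(np.float32)); print(name,len(Q),"rect",np.round(r[0],1),np.round(r[1],1),round(r[2],1),"z",np.round(np.percentile(Q[:,2],[5,50,95]),1)); return Q
Z=P[:,:,2]
bp=(370,155,425,232); bc=(200,195,245,240)
print("bench z",np.nanmedian(Z[230:250,300:400]))
rect((Z>80)&(Z<100),bp,"roof"); rect((Z>4)&(Z<50),bp,"block/base")
rect((Z>55)&(Z<77),(395,200,425,232),"chisel")
rect((Z>95)&(Z<125),bc,"lips"); rect((Z>3)&(Z<20),bc,"clip base"); rect((Z>3)&(Z<130),bc,"clip all")
a=cv2.resize(p[150:240,365:455],(400,400),interpolation=cv2.INTER_CUBIC); b=cv2.resize(p[190:245,195:250],(400,400),interpolation=cv2.INTER_CUBIC)
cv2.imwrite("pics/crop.png",np.hstack([a,b])[:,:,::-1])
E
python3 m.py
```

```text
bench z 0.6269762064648603
roof 547 rect [ 619.3 -290.7] [100.   39.5] 10.9 z [84.2 88.3 91.7]
block/base 760 rect [ 608.7 -298.4] [157.2 222.4] 88.7 z [ 4.4 12.3 45.8]
chisel 184 rect [ 544.8 -299.1] [63.5 42.8] 4.5 z [61.3 66.3 72.1]
lips 84 rect [527.3 189.1] [27.3 42.2] 76.5 z [ 96.9 107.4 115. ]
clip base 645 rect [530.4 192.7] [124.2 123.3] 1.5 z [ 3.2  6.7 12.1]
clip all 871 rect [530.4 192.7] [124.2 123.3] 1.5 z [  3.3   8.4 106.6]
```

View pics/crop.png

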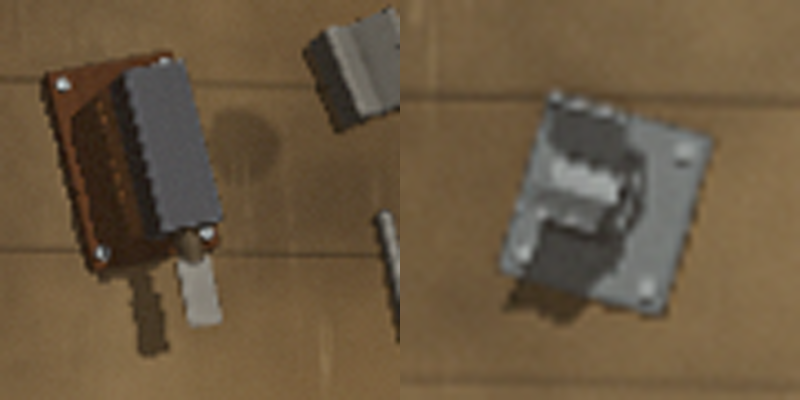

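The crop confirms the choice. On the left is a dark steel channel on a brown block, with the brown-to-bright chisel coming out of its mouth at about crop (190,245) to (205,325). On the right are the grey base and the two leaves, at about (580,200).

The roof measures 100x39 at z 88 and the lips 27x42 at about 110, and both fit the given sizes. Next is a closer look at each with the wrist camera.

Run:
```python
from h import *
T=np.array(optics.camera_params("wrist")["T_tool_cam"]); print(np.round(T,2).tolist())
def look(c,yaw,h,fn):
    # put the camera's axis through c
    best=None
    for y in (yaw,yaw+np.pi,yaw-np.pi):
        R=down(y); zc=R@T[:3,2]; oc=R@T[:3,3]
        z=h; s=((c[2]-(z+oc[2]))/zc[2]); pos=np.array([c[0],c[1],0])-np.r_[(oc+s*zc)[:2],0]+[0,0,z]
        q=ctrl.solve_ik(pos,R)
        if q is not None and (best is None or abs(q[5])<best[0]): best=(abs(q[5]),pos,R)
    ctrl.move_ptp(best[1],best[2]); cm,p,D=grab("wrist",fn+".png"); np.savez(fn+".npz",p=p,D=D,K=cm[0],k1=cm[1],R=cm[2],o=cm[3])
    print(fn,np.round(best[1]),np.round(sensors.read_state()["q"],2))
look((527,189,100),np.radians(-13.5),290,"wclip")
look((550,-302,65),np.radians(100.9),270,"wpock")
print(sensors.read_state()["t"])
a=cv2.imread("pics/wclip.png");b=cv2.imread("pics/wpock.png")
cv2.imwrite("pics/w2.png",cv2.resize(np.hstack([a,b]),(800,300)))
```

```text
[[0.0, -0.94, -0.33, 83.71], [1.0, -0.0, 0.0, -0.41], [-0.0, -0.33, 0.94, -118.2], [0.0, 0.0, 0.0, 1.0]]
wclip [533. 212. 290.] [0.23 0.18 1.51 0.   1.46 0.46]
wpock [ 578. -297.  270.] [-0.6   0.35  1.33  0.    1.46  0.77]
3.825
```

View pics/w2.png

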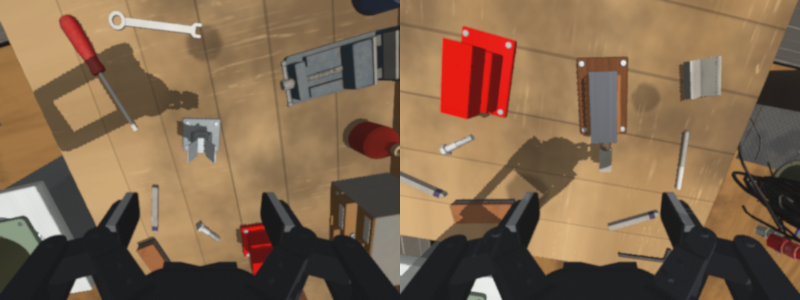

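The wrist views show the clip lips at about (200,140) in the left half. In the right half the dark pocket is at (603,100), with the chisel's edge end at (606,157). Measuring from the depth clouds.

Run:
```python
from h import *
def load(f):
    d=np.load(f+".npz"); return d["p"],cloud((d["K"],float(d["k1"]),d["R"],d["o"]),d["D"])
def rect(Q,n):
    r=cv2.minAreaRect(Q[:,:2].astype(np.float32)); print(n,len(Q),np.round(r[0],1),np.round(r[1],1),round(r[2],1),"z",np.round(np.percentile(Q[:,2],[5,50,95]),1))
def near(P,c,r): return np.hypot(P[...,0]-c[0],P[...,1]-c[1])<r
p,P=load("wclip"); Z=P[...,2]; m=near(P,(527,189),45)
for lo,hi in((104,120),(97,104),(85,97)): rect(P[m&(Z>lo)&(Z<hi)],f"lips{lo}")
m2=near(P,(527,189),60); g=(p.max(2).astype(int)-p.min(2))<18
b=m2&g&(Z>3)&(Z<25); b=cv2.morphologyEx(b.astype(np.uint8),cv2.MORPH_OPEN,np.ones((3,3)))>0; rect(P[b],"clipbase")
p,P=load("wpock"); Z=P[...,2]
r=P[near(P,(619,-291),65)&(Z>82)&(Z<95)]; rect(r,"roof")
# chisel band before the mouth
a=np.radians(10.9); e=np.array([np.cos(a),np.sin(a)]); nn=np.array([-e[1],e[0]])
L=(P[...,:2]-np.array([619.3,-290.7]))@e; W=(P[...,:2]-np.array([619.3,-290.7]))@nn
c=(L<-52)&(L>-115)&(abs(W)<25)&(Z>50)&(Z<80)
rect(P[c],"chisel"); 
for l in range(-112,-50,6):
    k=c&(L>=l)&(L<l+6)
    if k.sum()>2: print(l,k.sum(),np.round([np.median(W[k]),W[k].min(),W[k].max(),np.median(Z[k])],1))
```

```text
lips104 308 [529.3 187.2] [28.1 41.7] 75.6 z [104.8 110.6 113.7]
lips97 144 [529.3 187.3] [27.7 32.1] 75.4 z [ 97.7 100.6 103.5]
lips85 238 [529.  187.3] [27.9 27.2] 76.2 z [85.5 91.3 96.5]
clipbase 1446 [530.  188.4] [63.5 70.8] 75.3 z [ 6.8  8.6 12.2]
roof 3836 [ 620.  -292.4] [99.3 37.8] 12.3 z [87.5 88.7 89.8]
chisel 664 [ 541.3 -312.2] [51.4 19.5] 11.0 z [64.3 66.2 71.4]
-112 6 [ -5.6 -10.9   3.3  63.8]
-106 79 [ -6.1 -15.6   3.3  64.8]
-100 75 [ -6.1 -15.5   3.3  65. ]
-94 77 [ -6.  -15.4   3.3  65.8]
-88 80 [ -5.9 -15.2   3.4  66. ]
-82 79 [ -5.9 -15.1   3.4  66.5]
-76 83 [ -6.9 -16.1   3.4  66.8]
-70 82 [ -5.7 -16.1   3.4  68. ]
-64 67 [ -6.6 -13.6   1.1  70.5]
-58 36 [ -6.  -13.5   2.3  71. ]
```

Clip is at (529.3, 187.3) with yaw 75.6°, and the pocket roof is at (620, -292) with yaw about 12°. The chisel's axis is 11° and its edge tip is near (515, -317), standing out about 55 mm. Checking a consistent wrist-yaw plan first, then grasping and drawing it out.

```bash
cat >> h.py <<'E'
D=np.radians
CLIP=np.array([529.3,187.3]); CY=D(75.6); POCK=np.array([620.,-292.2]); PY=D(11.8)
def u(a): return np.array([np.cos(a),np.sin(a)])
MOUTH=POCK-49*u(PY)
def hp(xy,z): return np.array([xy[0],xy[1],z])  # z of grasp point -> TCP
E
python3 - <<'E'
from h import *
def q6(xy,z,chy,k): # chisel yaw (edge->head) ; tool y = chy+90deg+k*180
    q=ctrl.solve_ik(hp(xy,z),down(chy+D(90)+k*np.pi)); return None if q is None else np.round(q,2).tolist()
e=u(D(10.9)); g=np.array([514.8,-316.9])+29.5*e
for k in (0,1):
    print(k,"grasp",q6(g,69.5,D(10.9),k),"out",q6(g-118*e,71.5,D(10.9),k))
    for d in (0,-np.pi): 
        a=CY+d; print("  clip",round(np.degrees(a)),q6(CLIP-44.5*u(a),84.5,a,k), "regrip",q6(CLIP+45*u(a),84.5,a,k))
    print("  insert",q6(MOUTH-(10+74+45)*u(PY),72,PY+np.pi,k),q6(MOUTH-(0+74+45-92)*u(PY),72,PY+np.pi,k))
E
```

```text
0 grasp [-0.66, 0.52, 1.55, -0.0, 1.08, -2.42] out [-0.82, 0.37, 1.77, -0.0, 1.01, -2.58]
  clip 76 [0.11, 0.34, 1.77, -0.0, 1.03, -2.78] regrip [0.26, 0.43, 1.64, -0.0, 1.07, -2.63]
  clip -104 [0.26, 0.42, 1.65, -0.0, 1.07, 0.51] regrip [0.11, 0.34, 1.77, -0.0, 1.03, 0.36]
  insert [-0.79, 0.38, 1.74, -0.0, 1.02, 0.57] [-0.65, 0.51, 1.55, -0.0, 1.08, 0.71]
1 grasp [-0.66, 0.52, 1.55, -0.0, 1.08, 0.72] out [-0.82, 0.37, 1.77, -0.0, 1.01, 0.56]
  clip 76 [0.11, 0.34, 1.77, -0.0, 1.03, 0.36] regrip [0.26, 0.43, 1.64, -0.0, 1.07, 0.51]
  clip -104 [0.26, 0.42, 1.65, -0.0, 1.07, -2.63] regrip [0.11, 0.34, 1.77, -0.0, 1.03, -2.78]
  insert [-0.79, 0.38, 1.74, -0.0, 1.02, -2.57] [-0.65, 0.51, 1.55, -0.0, 1.08, -2.43]
```

Run:
```python
from h import *
def st(n):
    s=sensors.read_state(); print(n,round(s["t"],2),np.round(s["eef_pos"],1),"F",np.round(s["force"],1),"w",round(s["grip_width"],1),"g",np.round(s["grasp_force"],1))
e=u(D(10.9)); g=np.array([514.8,-316.9])+29.5*e; R=down(D(10.9+90)+np.pi)
ctrl.gripper_to(50,100)
ctrl.move_ptp(hp(g,150),R); print(ctrl.move_l(hp(g,69.5),vel=120,threshold=15)); st("down")
ctrl.gripper_to(5,110); st("grip")
ctrl.move_l(hp(g,71.5),vel=40,threshold=20); st("lift")
print(ctrl.move_l(hp(g-120*u(D(11.3)),71.5),vel=80,threshold=25)); st("pull")
grab("wrist","out.png")
```

```text
False
down 5.66 [ 544.6 -311.9   70.6] F [ 0.6 -0.4  0.4] w 49.9 g 0.0
grip 6.08 [ 544.3 -311.7   70.8] F [-1.3  1.4  5.1] w 13.8 g 107.3
lift 6.33 [ 543.4 -311.1   71. ] F [-0.4 -0.3 -0.4] w 13.8 g 107.4
False
pull 7.97 [ 426.5 -334.8   71.6] F [-0.7 -0.2 -2.4] w 13.9 g 107.3
```

View pics/out.png

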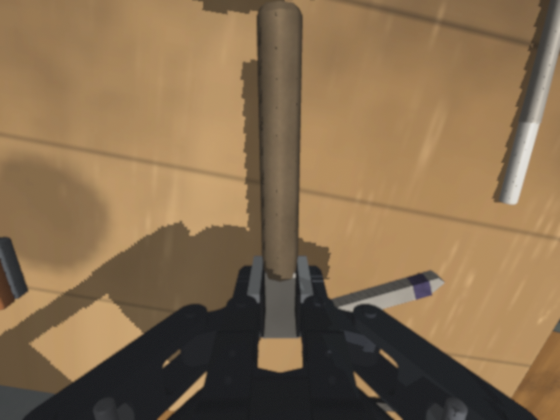

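The chisel is out and held straight by its wedge. The head end is at (280,5) and the pads are at about (280,280). Lifting it and measuring pitch and midpoint from the wrist depth.

```bash
cat >> h.py <<'E'
def st(n):
    s=sensors.read_state(); print(n,round(s["t"],2),np.round(s["eef_pos"],1),"F",np.round(s["force"],1),"w",round(s["grip_width"],1),"g",np.round(s["grasp_force"],1))
def held(ax,fn=None):
    """chisel in the wrist view; ax: yaw of the chisel away from the gripper. Prints top profile relative to the TCP"""
    s=sensors.read_state(); cm,p,Dp=grab("wrist",fn); P=cloud(cm,Dp); d=P-np.array(s["eef_pos"])
    l=d[...,:2]@u(ax); w=d[...,:2]@u(ax+np.pi/2); z=d[...,2]
    m=(abs(w)<16)&(l>15)&(l<140)&(z>-40)&(z<30)
    for a in range(18,136,9):
        k=m&(l>=a)&(l<a+9)
        if k.sum()>3: print(a,k.sum(),"w",np.round(np.median(w[k]),1),"ztop",np.round(np.percentile(z[k],90),1),"lmax",np.round(l[k].max(),1))
E
python3 - <<'E'
from h import *
s=sensors.read_state(); p=np.array(s["eef_pos"]); ctrl.move_l(p+[0,0,110],vel=150); held(D(10.9)); st("up")
E
```

```text
18 643 w -0.9 ztop 1.2 lmax 27.0
27 707 w -0.5 ztop 1.1 lmax 36.0
36 748 w -0.5 ztop 1.0 lmax 45.0
45 808 w -0.5 ztop 1.1 lmax 54.0
54 867 w -0.9 ztop 1.0 lmax 63.0
63 937 w -0.5 ztop 1.0 lmax 72.0
72 1004 w -0.5 ztop 0.9 lmax 81.0
81 1072 w -0.5 ztop 0.9 lmax 90.0
90 1168 w -0.5 ztop 1.0 lmax 99.0
99 1241 w -0.5 ztop 0.8 lmax 108.0
108 1366 w -0.5 ztop 0.8 lmax 117.0
117 277 w -0.5 ztop 0.1 lmax 120.2
up 8.96 [ 425.7 -333.9  180. ] F [-0.5  0.6 -3.6] w 14.0 g 107.3
```

It is level, with its midpoint 45.5 mm ahead of the TCP and 7.5 mm below it. Pressing it into the clip.

Run:
```python
from h import *
R=down(CY+D(90)+np.pi); g=CLIP-45.5*u(CY)+0.5*u(CY+np.pi/2)
ctrl.move_ptp(hp(g,180),R); ctrl.move_l(hp(g,145),vel=100); st("above")
cm,p,Dp=grab("wrist","abv.png")
print(ctrl.move_l(hp(g,85.5),vel=40,threshold=25)); st("pressed"); held(CY)
grab("wrist","pressed.png")
a=cv2.imread("pics/abv.png");b=cv2.imread("pics/pressed.png"); cv2.imwrite("pics/cl2.png",cv2.resize(np.hstack([a,b]),(800,300)))
```

```text
above 11.23 [517.4 142.9 144.7] F [ 0.5 -0.1 -2.6] w 13.9 g 107.3
False
pressed 12.92 [517.5 143.3  85.8] F [-2.4 -1.4  2.6] w 14.2 g 108.1
18 668 w -0.8 ztop 1.3 lmax 27.0
27 1163 w -0.4 ztop 11.3 lmax 36.0
36 1788 w 0.5 ztop 12.4 lmax 45.0
45 1932 w 0.8 ztop 12.5 lmax 54.0
54 1882 w 0.4 ztop 11.1 lmax 63.0
63 944 w -0.8 ztop 1.5 lmax 72.0
72 1032 w -0.8 ztop 1.4 lmax 81.0
81 1088 w -0.8 ztop 1.5 lmax 90.0
90 1182 w -0.8 ztop 1.4 lmax 99.0
99 1294 w -0.8 ztop 1.5 lmax 108.0
108 1311 w -0.5 ztop 1.5 lmax 117.0
117 147 w -0.8 ztop 0.2 lmax 118.7
```

View pics/cl2.png

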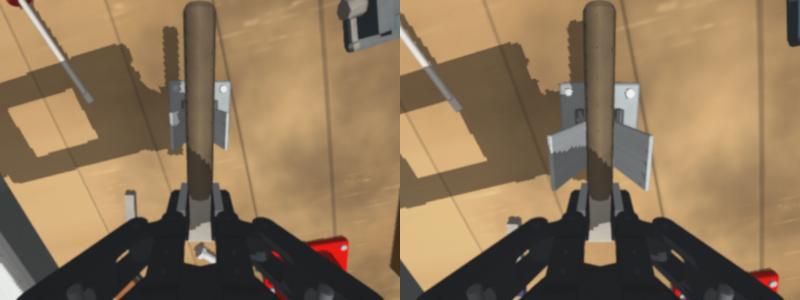

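Top of the chisel is at z 87.2, so its midpoint is at about 78.7, and the picture shows it between the leaves. Releasing, then regripping at the head end with the wrist turned so the camera looks along the chisel toward the edge.

Run:
```python
from h import *
ctrl.gripper_to(45); ctrl.hold(0.5); st("rel"); held(CY)
g0=np.array(sensors.read_state()["eef_pos"]); ctrl.move_l(g0+[0,0,95],vel=150)
R=down(CY+D(90)); g=CLIP+46*u(CY)
ctrl.move_ptp(hp(g,150),R); st("above head"); held(CY+np.pi)
grab("wrist","head.png")
```

```text
rel 13.92 [517.5 143.4  85.5] F [ 0.2  0.6 -0.4] w 45.0 g 0.0
18 663 w -0.8 ztop 1.7 lmax 27.0
27 1190 w 0.0 ztop 11.7 lmax 36.0
36 1796 w 0.5 ztop 12.9 lmax 45.0
45 1955 w 0.8 ztop 12.8 lmax 54.0
54 1882 w 0.4 ztop 11.6 lmax 63.0
63 948 w -0.8 ztop 1.7 lmax 72.0
72 1030 w -0.8 ztop 1.8 lmax 81.0
81 1101 w -0.8 ztop 1.7 lmax 90.0
90 1181 w -0.8 ztop 1.8 lmax 99.0
99 1291 w -0.8 ztop 1.8 lmax 108.0
108 1317 w -0.8 ztop 1.7 lmax 117.0
117 142 w -0.8 ztop 0.5 lmax 118.7
above head 17.28 [540.7 231.8 149.9] F [ 0.5  0.  -0.1] w 45.2 g 0.0
```

View pics/head.png

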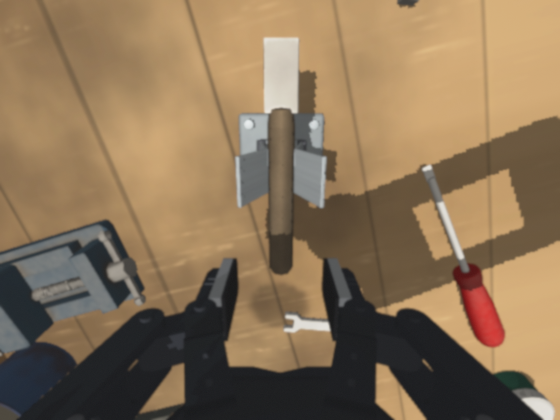

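The chisel sits straight and level in the clip, with its head end at (281,268), centred between the open fingers. Gripping it and lifting it out.

Run:
```python
from h import *
g=CLIP+46*u(CY)
print(ctrl.move_l(hp(g,84.5),vel=80,threshold=15)); st("at")
ctrl.gripper_to(5,110); st("grip")
print(ctrl.move_l(hp(g,160),vel=60,threshold=40)); st("up")
p=np.array(sensors.read_state()["eef_pos"]); ctrl.move_l([p[0],p[1],190],vel=100); held(CY+np.pi,"heldh.png"); st("high")
```

```text
False
at 18.35 [541.3 232.   85. ] F [ 0.1 -0.6 -0.2] w 45.1 g 0.0
grip 18.73 [541.2 232.   85.4] F [-1.2 -0.1  3.2] w 13.9 g 107.3
False
up 20.14 [540.3 231.8 159.4] F [-0.8 -0.6 -2.7] w 13.7 g 107.5
18 663 w 1.0 ztop 1.6 lmax 27.0
27 693 w 1.0 ztop 1.6 lmax 36.0
36 772 w 1.0 ztop 1.6 lmax 45.0
45 812 w 1.0 ztop 1.5 lmax 54.0
54 866 w 1.0 ztop 1.5 lmax 63.0
63 950 w 1.0 ztop 1.5 lmax 72.0
72 979 w 0.6 ztop 1.2 lmax 81.0
81 1285 w 0.6 ztop -0.9 lmax 89.9
90 1358 w 0.6 ztop -3.5 lmax 99.0
99 1437 w 0.6 ztop -4.1 lmax 108.0
108 1530 w 0.6 ztop -4.7 lmax 117.0
117 668 w 0.6 ztop -5.3 lmax 121.0
high 20.64 [540.1 231.7 189.8] F [ 0.3 -0.5 -1.9] w 13.9 g 107.6
```

Level, with the edge 121 mm ahead of the TCP. Swinging over to the pocket and stopping just before the mouth to check alignment.

Run:
```python
from h import *
R=down(PY+np.pi+D(90)); g=MOUTH-(121+10)*u(PY)
print(MOUTH)
ctrl.move_ptp(hp(g,190),R); ctrl.move_l(hp(g,72),vel=120,threshold=20); st("front")
cm,p,Dp=grab("wrist","front.png"); P=cloud(cm,Dp)
d=P[...,:2]-MOUTH; L=d@u(PY); W=d@u(PY+np.pi/2); Z=P[...,2]
Q=P[(Z>80)&(Z<96)&(L>-15)&(L<120)&(abs(W)<35)]; r=cv2.minAreaRect(Q[:,:2].astype(np.float32)); print("roof",len(Q),r,np.median(Q[:,2]))
k=(Z>55)&(Z<80)&(L<-12)&(L>-100)&(abs(W)<20)
for a in range(-95,-10,12):
    j=k&(L>=a)&(L<a+12); print(a,np.round([np.median(W[j]),np.median(Z[j])],1))
for a in (4,15,30,60,90):
    j=(Z>80)&(Z<96)&(L>a-4)&(L<a+4)&(abs(W)<35)
    if j.sum(): print("roofW",a,np.round([W[j].min(),W[j].max()],1))
j=(Z>80)&(Z<96)&(abs(W)<15); print("roof Lmin",L[j&(L>-30)].min())
```

```text
[ 572.03549795 -302.22030654]
front 24.48 [ 444.5 -329.7   72.9] F [ 0.3 -0.2 -2.5] w 14.0 g 107.5
roof 0 ((0.0, 0.0), (0.0, 0.0), 0.0) nan
-95 [-1.7 73. ]
-83 [-1.7 72.9]
-71 [-2.1 73. ]
-59 [-2.  72.5]
-47 [-2.1 69.1]
-35 [-2.  68.2]
-23 [-2.  67.5]
-11 [nan nan]
  return _methods._mean(a, axis=axis, dtype=dtype,
  ret = ret.dtype.type(ret / rcount)
Traceback (most recent call last):
ValueError: zero-size array to reduction operation minimum which has no identity
```

View pics/front.png

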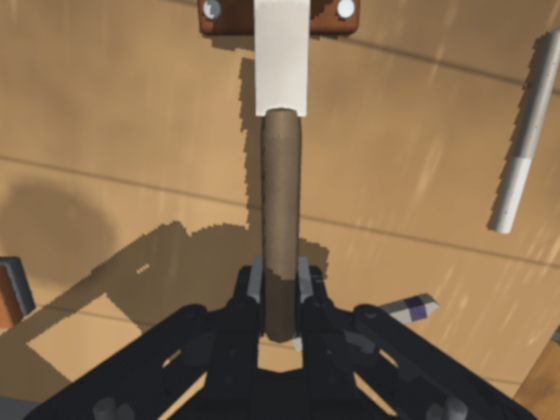

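The chisel points straight at the pocket, with the base screws at (211,8) and (346,8) and the chisel at x of about 281. It sits 2 mm off the centreline. Correcting that and sliding in.

Run:
```python
from h import *
g=lambda l: MOUTH+(l-121)*u(PY)+1.7*u(PY+np.pi/2)
ctrl.move_l(hp(g(-10),72.5),vel=40)
hit=ctrl.move_l(hp(g(60),72.5),vel=60,threshold=12); st(f"in60 {hit}")
if not hit:
    hit=ctrl.move_l(hp(g(98),72),vel=30,threshold=10); st(f"in98 {hit}")
p=np.array(sensors.read_state()["eef_pos"]); print("edge depth",(p[:2]-MOUTH)@u(PY)+121)
```

```text
in60 False 26.09 [ 511.6 -313.1   72.4] F [-0.1 -0.  -2.8] w 13.8 g 107.5
in98 False 27.51 [ 547.9 -305.5   71.7] F [-6.  -2.  -1.3] w 14.0 g 107.8
edge depth 96.69549237597155
```

Run:
```python
from h import *
p=np.array(sensors.read_state()["eef_pos"]); 
print(ctrl.move_l([p[0],p[1],69.8],vel=15,threshold=6)); st("floor")
ctrl.gripper_to(45); ctrl.hold(0.2); st("rel")
p=np.array(sensors.read_state()["eef_pos"]); ctrl.move_l(p+[0,0,110],vel=120)
ctrl.move_ptp(hp(MOUTH-[110,20],260),down(PY+np.pi+D(90))); ctrl.hold(0.3)
cm,pp,Dp=grab("wrist","end.png"); P=cloud(cm,Dp); d=P[...,:2]-MOUTH; L=d@u(PY); W=d@u(PY+np.pi/2); Z=P[...,2]
k=(Z>55)&(Z<82)&(L<-4)&(L>-80)&(abs(W)<18)
if k.any(): print("head L",L[k].min())
for a in range(-60,-5,8):
    j=k&(L>=a)&(L<a+8)
    if j.sum(): print(a,np.round([np.median(W[j]),np.percentile(Z[j],90)],1))
```

```text
True
floor 27.74 [ 547.8 -305.7   70.5] F [ 1.  -0.5  4.5] w 14.4 g 108.7
rel 28.34 [ 545.5 -304.8   68.1] F [-0.2  0.4  0.1] w 44.8 g 0.0
head L -50.63485619803387
-52 [ 1.3 72.2]
-44 [ 1.4 72.3]
-36 [ 1.4 72.4]
-28 [ 1.4 72.1]
-20 [ 1.4 72.3]
-12 [ 1.5 72.2]
```

View pics/end.png

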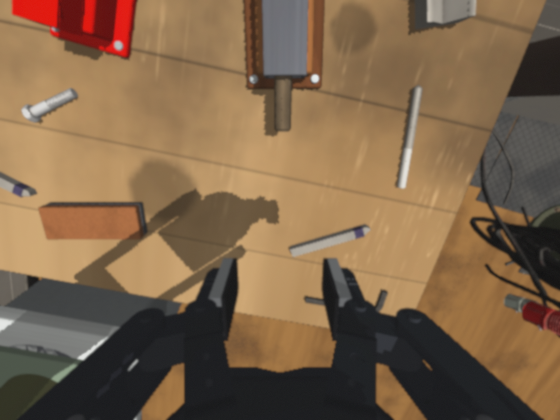

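The brown head stands out of the mouth at (283,78) to (283,130) by about 51 mm. Its top is level at z 72.2, so it lies on the floor with the edge against the back wall. The gripper is clear and the tools in view lie where they were, so I'm handing in.

```bash
python3 -c "
from plant import ctrl; print(ctrl.finish_job())"
```

```text
the job is handed in; nothing more can be done
None
```

The chisel was clipped, released, regripped by its head and slid edge-first fully into the pocket, where it lies level with about 51 mm of head standing out; I handed the job in after roughly 30 s on the robot's clock, and no verdict came back.

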